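Lay the levelling blade across the measuring cup

TASK

The flat steel levelling blade lies on the wooden board, too thin to be picked up there: slide it until one end sticks well out over the board's edge and can be gripped there, then lift it off. Lay it flat across the rim of the steel measuring cup, centred and crosswise to the cup's handle, and let go. Do not drop the blade on the counter, leave the cup standing where it is, and do not disturb the other things.

Things in the scene. Friction and masses are not known exactly. Their poses are not given: they have to be found in the camera images.
- blade: thin plain steel plate, 180 long x 50 wide x 2.5 thick (mm), 0.14 to 0.22 kg, loose, flat on the board. Origin: centre of its underside; x along its length, y across, z up. Pressed from above with closed fingertips (about 8 to 15 N) it slides along, but may slip. It can be gripped across its width only where it overhangs, fingertips below it. It tips off if its centre passes the edge
- blade_end_a (a point): middle of one short end of the blade (+x end, 90 mm from its origin), at underside height
- blade_end_b (a point): middle of the other short end of the blade (-x end, 90 mm from its origin), at underside height
- board: thick oiled wooden board that does not move, 160 (x) x 220 (y) x 40 high (mm). Origin: centre of its underside, on the counter; y along its length, z up. The blade lies roughly along its y. It stands left or right of the middle of the counter
- cup: round straight-sided steel measuring cup, loose, about 0.3 kg, 80 mm outside diameter, 3 mm wall, 60 mm high; a flat handle 22 mm wide runs out to 133 mm from the axis in the cup's own -x direction, its top 12 mm below the rim. Origin: centre of the underside; z up. It stands on the other side of the counter from the board
- cup_rim (a point): centre of the cup's mouth at rim height, 60 mm above the cup's underside
- spoon_rest: bystander: low white ceramic spoon rest, 100 x 66 x 18 high (mm), near the middle. Origin: centre of underside
- jar: bystander: glass jar with steel twist cap, 76 mm diameter, 130 mm high. Origin: centre of underside
- bowls: bystander: three nested plastic bowls, 176 mm diameter, about 100 mm high. Origin: centre of underside
- mixer: bystander: lilac hand mixer standing on its base, 190 x 75 x 170 high (mm). Origin: centre of underside
- canister: bystander: white canister, 90 mm diameter, 120 mm high. Origin: centre of underside
- timer: bystander: white round kitchen timer, 68 mm diameter, 71 mm high. Origin: centre of underside
Things that resemble listed ones, but are neither listed nor needed, are in the scene too. Leave any orange look-alike of the cup alone.

How it is judged (in metres and radians):
On the way, in this order (a step that is already met when the one before it is completed fails the run):
1. one end of the blade sticks out at least 20 mm beyond the board's edge while the blade still lies flat on the board ((y of any of blade_end_a, blade_end_b in the frame of board above 0.13 m or y of any of blade_end_a, blade_end_b in the frame of board below -0.13 m or x of any of blade_end_a, blade_end_b in the frame of board above 0.1 m or x of any of blade_end_a, blade_end_b in the frame of board below -0.1 m) and z of blade in the frame of board between 0.036 and 0.045 m and angle between blade's own z axis and vertical below 0.06 rad and contact force between blade and board above 0.3 N), for 0.1 s.
2. the blade is held in the fingers, lifted clear of the board (contact force between the fingers and blade above 1 N and contact force between blade and board below 0.05 N and height (world z) of blade above 0.06 m), for 0.2 s.
At the end, for the whole second after the job is handed in: the blade rests flat (within 0.06 rad) on the cup's rim, its centre within 20 mm of the cup's axis, its length square to the handle within 0.3 rad, released and at rest; the cup upright and within 25 mm of where it stood (horizontal distance between blade and cup_rim below 0.02 m and z of blade in the frame of cup_rim between -0.004 and 0.005 m and angle between blade's own z axis and vertical below 0.06 rad and angle between the x axis of blade and the y axis of cup, either way round below 0.3 rad and contact force between blade and cup above 0.3 N and linear speed of blade below 0.01 m/s and angle between cup's own z axis and vertical below 0.05 rad and distance of cup from where it was at the start of the episode below 0.025 m and contact force between the fingers and blade below 0.05 N); the robot touches nothing.
It fails at once if the blade is dropped on the counter (height (world z) of blade below 0.02 m).
It fails at once if the cup is tipped or shoved away by more than 25 mm (angle between cup's own z axis and vertical above 0.35 rad or distance of cup from where it was at the start of the episode above 0.025 m).
It fails at once if a bystander is disturbed (moved more than 20 mm) (distance of any of spoon_rest, jar, bowls, mixer, canister, timer from where it was at the start of the episode above 0.02 m).
It also fails if it takes over 56 s, if anything falls off the work surface, if the arm or the gripper's body presses on something with over 40 N, if the wrist force passes 120 N, or if a joint passes its speed limit or range.

ROBOT

A 6-joint arm with a two-finger parallel gripper is mounted at the origin on the work surface. World frame = base frame: x ahead of the robot, y to its left, z up, the work surface at z = 0. Lengths are in mm, angles in rad, forces in N, time in s.
With the tool pointing down it reaches from about 350 to 850 mm from the base axis. Payload 8.1 kg.
Tool frame: the origin (TCP) lies on the centre line of the jaws, within the pads' length; the fingertips stand robot.tip_reach ahead of it and the grasp point (between the pads) lies 11 mm behind it (robot.tip_reach is the distance from the TCP to the fingertips, in mm); z points along the fingers, y is the line along which they close (so a half turn about z gives the same grasp; the last joint's range is limited). The gripper opens to 85 mm and grips with 20 to 120 N. Pads are 22 mm wide; open, the fingers measure 114 mm over their backs; the gripper's body (76 mm by 85 mm) begins 54 mm behind the grasp point. The pads swing forward as they close: fully open they stand 13 mm farther back than shut.
Start: joints at [1.175, 0.13, 1.488, -0, 1.523, -0.085], TCP at [183.471, 571.265, 239.292] pointing down, gripper open.
Joint ranges: [-2.96, 2.96], [-0.89, 2.26], [0.02, 2.5], [-1.34, 4.48], [0, 2.73], [-2.66, 2.66]. Speed limits (rad/s): [2.39, 2.39, 2.79, 3.14, 3.14, 3.14].

INTERFACE

Orientations are given as a unit quaternion [x, y, z, w].
In Python, from plant import robot gives the robot as it stands. The module is installed in compiled form; this text tells all that it offers. Calls block until the motion is done:
- robot.move_ptp(position, orientation): joint-space move of the TCP to a pose.
- robot.movel(position, orientation=None, v=150, stop_force=None): straight line of the TCP; orientation=None keeps the orientation; v is the mean speed in mm/s. With stop_force (N) it stops when the force on the tool has changed by that much, and returns True; else False.
- robot.move_j(angles): joint-space move.
- robot.release() and robot.gripper_close(newtons=None): open the fingers fully, or close them until they stop; newtons is the grip in N (None keeps the last).
- robot.dwell(seconds).
- robot.solve_ik(position, orientation): joint angles nearest the present ones, or None.
- robot.sense(): the state.
- robot.camera(name): name is "side" or "top" or "wrist"; returns the picture (384x512x3 uint8, red, green, blue); there is no depth.
- robot.calibration(name): a dict with "fx", "fy", "cx", "cy" (pixels), "R" (3x3) and "t" (3): a world point X has camera coordinates R X + t. Camera axes: x right, y down, z forward; pixel columns grow to the right and rows downward; lengths in mm; the calibration is good to about 2 mm. A picture is of the moment at which its call begins: read the wrist's pose just before it. calibration takes no time and is no camera call; for the wrist camera it gives the pose at the moment of the call.
A pose or a line that the arm cannot do raises robot.Unreachable and nothing moves.
- robot.sign_off(): hands the job in; it is judged then, once.
The state is a dict: "clock": time; "q": joint angles; "qd": joint speeds; "tau": joint torques, N m; "position": TCP position; "eef_rot": TCP orientation; "force": force on the tool from outside, world axes, zero at the start; "wrist_torque": the same for the moment, N m; "grip_width": opening from 0.0 (shut) to 1.0 (fully open); "finger_force": force on a finger pad.
Only numpy, scipy, OpenCV 4.12 (cv2) and the standard library are available. Lean on these libraries where they do the work, as an engineer would, in place of code of your own. Each camera call takes 0.05 s, during which the arm holds its last target. There are 200 camera calls.

## Working session

There is one attempt and no reset: what is moved stays moved. The work goes in short steps, each a Python script; the robot and the scene stay as the last script left them, time stands still between calls to the robot, and variables do not carry over. Pictures are saved under pics/ and viewed, at most 10 in all, crops included, and the job is handed in when it is done.

```bash
mkdir -p pics; python3 - <<'E'
from plant import robot
import cv2,numpy as np
for n in("top","side"):
    im=robot.camera(n);cv2.imwrite(f"pics/{n}0.png",cv2.resize(im[:,:,::-1],(800,600),interpolation=cv2.INTER_CUBIC))
    cv2.imwrite(f"raw_{n}.png",im[:,:,::-1])
    c=robot.calibration(n);print(n,{k:np.round(v,3).tolist() for k,v in c.items()})
s=robot.sense();print(s,robot.tip_reach)
E
```

```text
top {'fx': 367.718, 'fy': 367.718, 'cx': 254.198, 'cy': 188.056, 'R': [[-0.023, -0.999, -0.035], [-0.997, 0.026, -0.074], [0.075, 0.033, -0.997]], 't': [50.644, 535.225, 984.137]}
side {'fx': 481.979, 'fy': 481.979, 'cx': 262.416, 'cy': 193.456, 'R': [[0.917, -0.399, 0.017], [-0.233, -0.57, -0.788], [0.324, 0.718, -0.616]], 't': [-487.235, 190.961, 1166.17]}
{'clock': 0.1, 'q': array([ 1.17461295e+00,  1.31104967e-01,  1.48918325e+00, -1.40543875e-05,
        1.52294867e+00, -8.53870464e-02]), 'qd': array([-0.00145063, -0.00098099, -0.00379671,  0.0014371 ,  0.00010206,
       -0.00053473]), 'tau': array([ 1.00459336e-03, -5.70959294e+01, -5.01936471e+01, -2.18212017e-04,
        8.34338396e-03,  1.17024151e-04]), 'position': array([183.28437853, 570.82707043, 238.33067678]), 'eef_rot': array([ 1.54773086e-01,  9.87949703e-01, -8.00076060e-04, -1.89230578e-04]), 'force': array([ 0.51966102, -0.47085242,  0.32707355]), 'wrist_torque': array([-0.01713655, -0.0409631 , -0.019157  ]), 'finger_force': 0.0, 'grip_width': 0.9986346583816486} 8.0
```

View pics/top0.png

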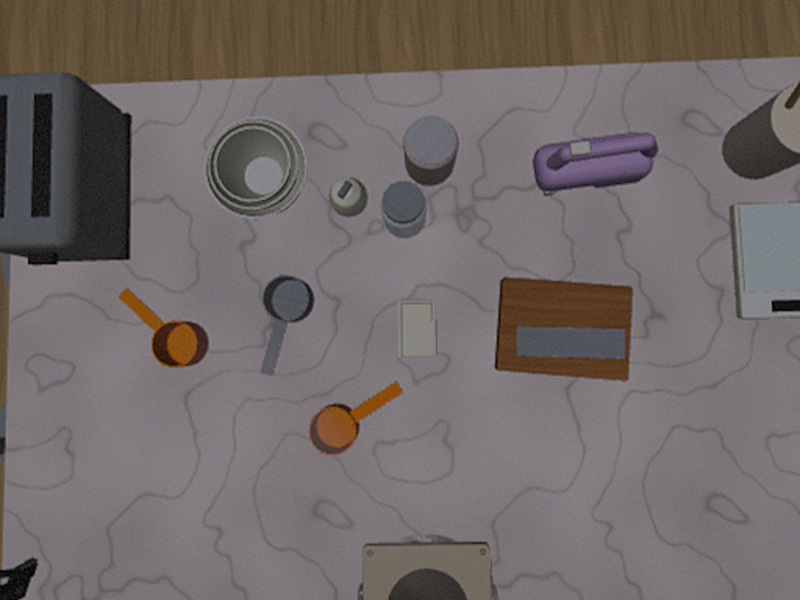

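View pics/side0.png

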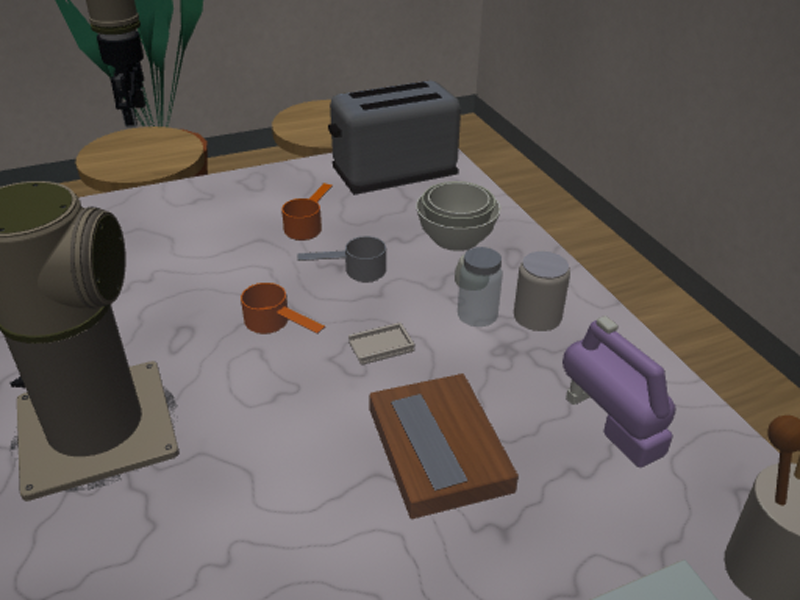

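The top view shows the board with top corners at about (502,278), (632,286), (628,381) and (497,370). The blade corners are (517,326), (625,330), (624,360) and (517,357), and its right end is just short of the -y edge. The steel cup's mouth is at (289,297), with the handle tip at (268,373). The side view shows the same layout.

```bash
cat > h.py <<'E'
from plant import robot
import numpy as np,cv2
from scipy.spatial.transform import Rotation as Rn
def px(cal,u,v,z):
    "world point at height z of raw pixel u,v"
    R=np.array(cal["R"]);t=np.array(cal["t"])
    d=R.T@[(u-cal["cx"])/cal["fx"],(v-cal["cy"])/cal["fy"],1];o=-R.T@t
    return o+d*(z-o[2])/d[2]
def pix(cal,X):
    c=np.array(cal["R"])@np.array(X)+cal["t"];return np.array([c[0]/c[2]*cal["fx"]+cal["cx"],c[1]/c[2]*cal["fy"]+cal["cy"]])
def down(a):
    "tool pointing down, tool y (closing) at world angle a (mod pi), joint-6 nearest"
    y=np.array([np.cos(a),np.sin(a),0]);z=np.array([0,0,-1.]);x=np.cross(y,z)
    return Rn.from_matrix(np.c_[x,y,z]).as_quat()
def shot(n,name,crop=None,f=1.5625):
    c=robot.calibration(n);im=robot.camera(n)[:,:,::-1]
    if crop:im=im[crop[1]:crop[3],crop[0]:crop[2]]
    cv2.imwrite(f"pics/{name}.png",cv2.resize(im,None,fx=f,fy=f,interpolation=cv2.INTER_CUBIC));return c
E
python3 - <<'E'
from h import *
s=1.5625
def go(n,pts,z):
    c=robot.calibration(n);P=np.array([px(c,u/s,v/s,z) for u,v in pts]);print(n,z,P.round(0)[:,:2].tolist(),'mean',P.mean(0).round(1)[:2]);return P
def side(P):print(' lens',[round(float(np.linalg.norm(P[i]-P[i-1]))) for i in range(len(P))],'ang',np.degrees(np.arctan2(*(P[1]-P[0])[[1,0]])).round(1))
side(go("top",[(502,278),(632,286),(628,381),(497,370)],40))
side(go("top",[(517,326),(625,330),(624,360),(517,357)],42.5))
side(go("side",[(392,402),(434,490),(467,485),(420,394)],42.5))
go("side",[(370,396),(464,376),(517,481),(410,504)],40)
side(go("top",[(289,297)],60).repeat(2,0))
h=go("top",[(268,373)],48)
go("side",[(366,247)],60);go("side",[(298,257)],48)
E
```

```text
top 40 [[557.0, -143.0], [538.0, -361.0], [379.0, -346.0], [402.0, -129.0]] mean [ 468.9 -244.6]
 lens [156, 219, 160, 218] ang -95.1
top 42.5 [[475.0, -165.0], [464.0, -345.0], [414.0, -340.0], [423.0, -163.0]] mean [ 443.9 -253. ]
 lens [52, 180, 50, 178] ang -93.5
side 42.5 [[428.0, -168.0], [417.0, -344.0], [462.0, -354.0], [474.0, -168.0]] mean [ 445.3 -258.2]
 lens [47, 176, 47, 186] ang -93.5
side 40 [[402.0, -140.0], [557.0, -156.0], [531.0, -373.0], [378.0, -350.0]] mean [ 467.  -254.8]
top 60 [[533.0, 219.0]] mean [532.7 219.3]
 lens [0, 0] ang 0.0
top 48 [[405.0, 259.0]] mean [405.2 259.1]
side 60 [[534.0, 222.0]] mean [533.5 221.8]
side 48 [[406.0, 255.0]] mean [406.1 255.4]
```

```bash
python3 - <<'E'
from h import *
th=np.radians(-93.5);u=np.array([np.cos(th),np.sin(th),0])
q0=robot.sense()["q"]
best=None
for a in(th+np.pi/2,th-np.pi/2):
    q=robot.solve_ik([445,-245,240],down(a));print(a,q)
    if q is not None and(best is None or abs(q[5])<abs(best[1][5])):best=(a,q)
a=best[0]
robot.gripper_close(40)
robot.move_ptp([445,-245,240],down(a))
robot.movel([445,-245,70])
print(robot.sense()["position"],robot.sense()["force"])
print(robot.movel([445,-245,40],v=15,stop_force=9))
s=robot.sense();print(s["position"],s["force"],s["clock"])
E
```

```text
-0.06108652381980151 [-6.04236000e-01 -1.20766770e-01  1.73888949e+00 -4.44089210e-16
  1.52346993e+00 -5.43149476e-01]
-3.2026791774095944 [-6.04236000e-01 -1.20766770e-01  1.73888949e+00 -4.44089210e-16
  1.52346993e+00  2.59844318e+00]
[ 445.72497944 -245.49951265   71.09846061] [ 0.10910647 -0.0873706  -0.60927869]
True
[ 445.16325078 -245.09424962   50.57627921] [-0.81077343  0.36341368  5.42238951] 6.4167
```

```bash
python3 - <<'E'
from h import *
th=np.radians(-93.5);u=np.array([np.cos(th),np.sin(th),0])
p=robot.sense()["position"].copy();p[:2]=445.16,-245.1
z=p[2]
def fz():return robot.sense()["force"][2]
for i in range(12):
    robot.dwell(.1)
    f=fz();print(round(z,2),round(f,1))
    if f>11:break
    z-=.3 if f>6 else .5;robot.movel([p[0],p[1],z],v=20)
for d in range(6,67,6):
    t=p+u*d;t[2]=z;robot.movel(t,v=35)
    s=robot.sense();f=s["force"];print(d,round(z,2),f.round(1),s["position"].round(1))
    z+=np.clip((f[2]-12)*.06,-.4,.4)
print(robot.sense()["clock"])
shot("top","t1",(300,150,430,270),5)
E
```

```text
50.58 5.5
50.08 5.7
49.58 10.0
49.28 12.6
6 49.28 [-0.8  0.5  9.1] [ 445.9 -251.9   50.5]
12 49.1 [ 0.   0.5 10.6] [ 445.7 -257.9   50.5]
18 49.02 [ 0.5  0.6 10.7] [ 445.4 -264.    50.5]
24 48.94 [-0.1  0.1 10.2] [ 445.1 -270.    50.5]
30 48.83 [-0.   1.  11.5] [ 444.8 -276.    50.5]
36 48.8 [-0.   1.6 11. ] [ 444.5 -282.    50.5]
42 48.74 [-0.3  1.1 12.2] [ 444.1 -288.1   50.5]
48 48.75 [ 0.   1.1 10.9] [ 443.7 -294.    50.5]
54 48.68 [ 0.6  0.5 11.3] [ 443.4 -300.1   50.5]
60 48.64 [ 0.8  0.9 11.6] [ 443.  -306.1   50.5]
66 48.62 [ 1.1  1.6 11.5] [ 442.7 -312.1   50.5]
11.1417
```

View pics/t1.png

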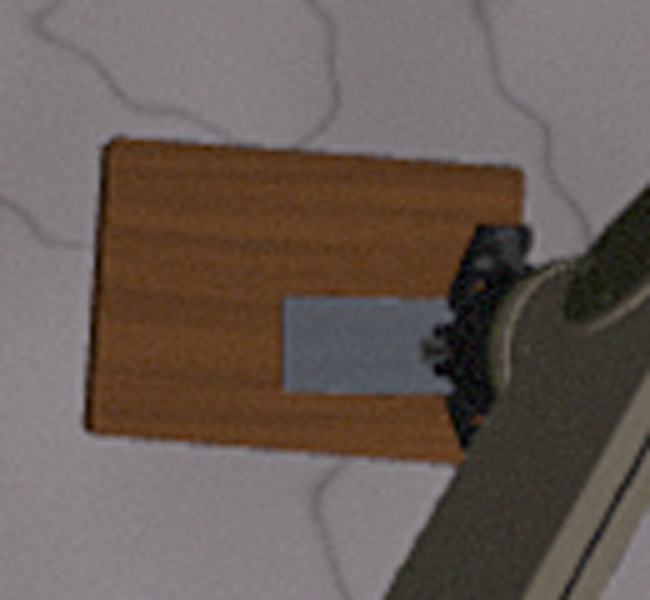

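Crop t1 shows the blade's +y end at crop x=285 (rows 295 to 392), so it slid with the finger and now overhangs. The arm hides the other end. I'll lift, back off and look again.

```bash
python3 - <<'E'
from h import *
c=robot.calibration("top")
print(px(c,357,209.2,42.5),px(c,357,228.4,42.5))
p=robot.sense()["position"]
robot.movel([p[0],p[1],130])
robot.release()
robot.movel([440,-330,220],v=250)
c=shot("wrist","w1");np.save("w1.npy",c,allow_pickle=True)
print({k:np.round(v,2).tolist() for k,v in c.items()},robot.sense()["clock"])
E
```

```text
[ 471.79405096 -232.99833071   42.5       ] [ 421.4879941  -230.79680664   42.5       ]
{'fx': 272.51, 'fy': 272.51, 'cx': 256.7, 'cy': 195.02, 'R': [[1.0, -0.06, 0.0], [-0.06, -0.95, 0.31], [-0.02, -0.3, -0.95]], 't': [-459.46, -321.8, 269.54]} 13.2333
```

View pics/w1.png

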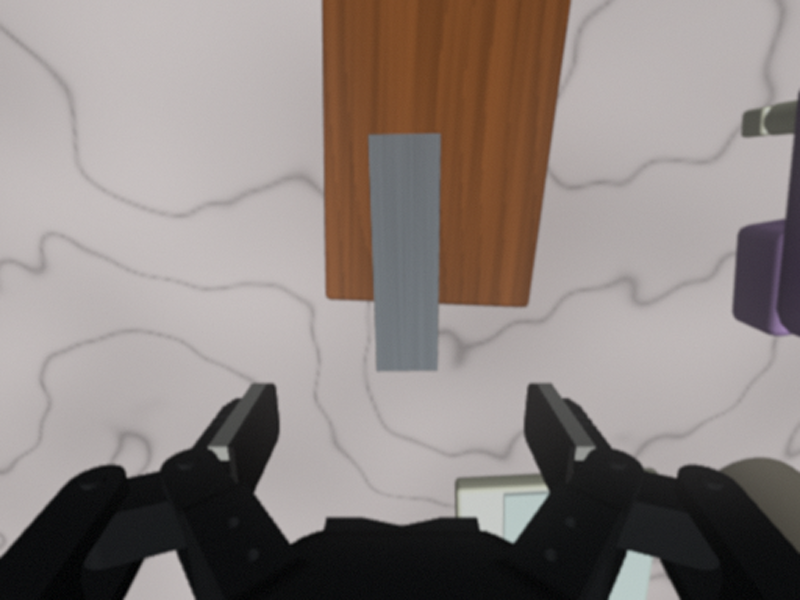

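The wrist view shows the blade with corners (369,135), (441,133), (438,370) and (377,370). The board edge runs from (326,298) to (528,306), and the near end overhangs clearly.

```bash
python3 - <<'E'
from h import *
c=np.load("w1.npy",allow_pickle=True).item();s=1.5625
P=np.array([px(c,u/s,v/s,42.5) for u,v in[(369,135),(441,133),(438,370),(377,370)]]);print(P.round(1),P.mean(0))
E=(P[2]+P[3])/2;B=(P[0]+P[1])/2;d=E-B;print(np.linalg.norm(d),np.degrees(np.arctan2(d[1],d[0])),[np.linalg.norm(P[0]-P[1]),np.linalg.norm(P[2]-P[3])])
Q=np.array([px(c,u/s,v/s,40) for u,v in[(326,298),(528,306),(408,301.5)]]);print(Q.round(1))
E
```

```text
[[ 424.  -229.2   42.5]
 [ 473.3 -231.    42.5]
 [ 464.9 -409.8   42.5]
 [ 415.4 -406.7   42.5]] [ 444.41479549 -319.16950608   42.5       ]
178.36281726149585 -92.73414371309863 [np.float64(49.27546160725357), np.float64(49.541346525759586)]
[[ 380.7 -344.1   40. ]
 [ 537.  -360.4   40. ]
 [ 443.9 -350.9   40. ]]
```

```bash
python3 - <<'E'
from h import *
th=np.radians(-92.9);u=np.array([np.cos(th),np.sin(th),0])
g=np.array([444.4,-319.4,0])+57*u
o=down(th+np.pi/2)
robot.move_ptp([g[0],g[1],120],o)
print(robot.movel([g[0],g[1],27],v=100,stop_force=8))
print(robot.sense()["position"])
robot.gripper_close(100)
s=robot.sense();print(s["grip_width"],s["finger_force"],s["force"],s["position"])
robot.movel([g[0],g[1],60],v=30);robot.dwell(.3)
robot.movel([g[0],g[1],170],v=80);robot.dwell(.2)
s=robot.sense();print(s["grip_width"],s["finger_force"],s["force"],s["wrist_torque"],s["position"],s["clock"])
c=shot("wrist","w2");np.save("w2.npy",c,allow_pickle=True)
shot("side","s2",(180,130,380,280),4)
E
```

```text
False
[ 442.08155878 -376.8633562    27.91799854]
0.5427483625470022 101.20720267295837 [-1.16492228  1.78546292  5.53225362] [ 441.87721854 -376.7091413    27.96845562]
0.5382233872368243 102.3947811126709 [-0.19523279 -0.2565393  -2.69886204] [-0.1338795  -0.0856317  -0.01247918] [ 441.35249879 -376.16219516  169.54392756] 18.5917
```

View pics/w2.png

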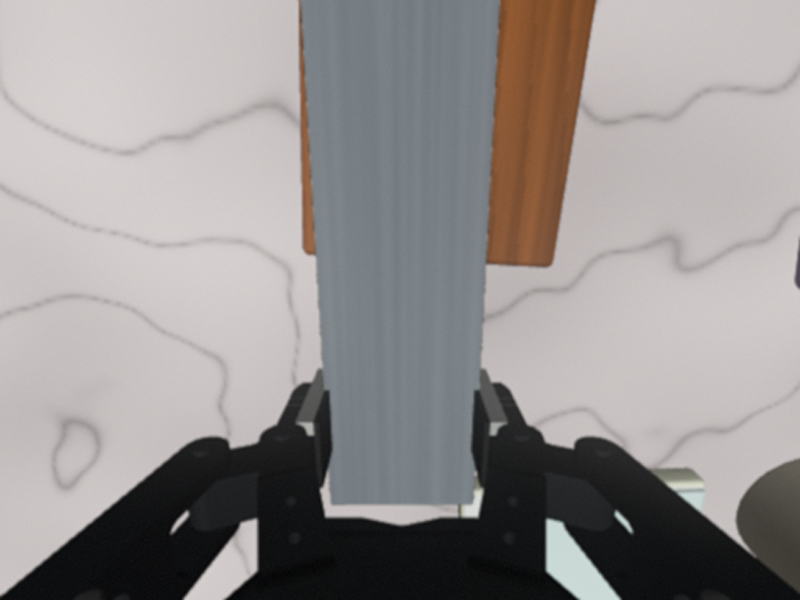

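View pics/s2.png

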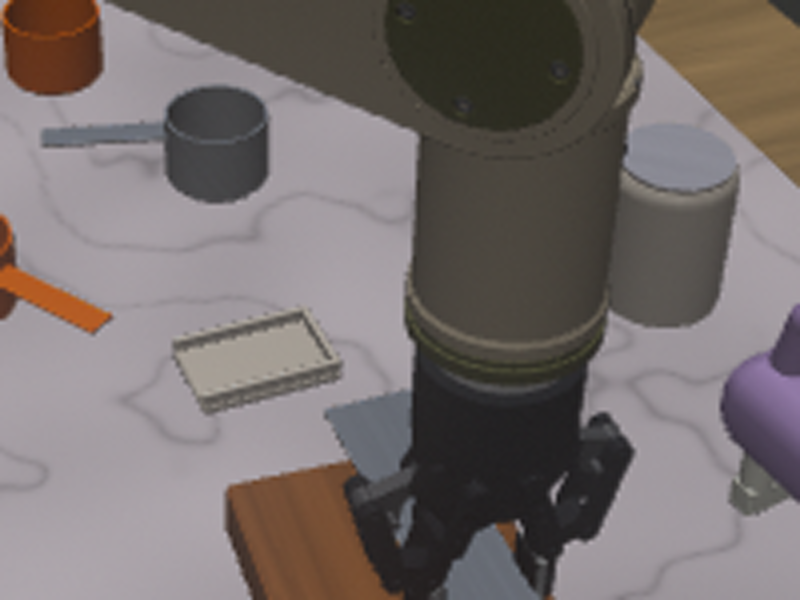

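Crop s2 and wrist picture w2 show the blade held clear of the board. Its end corners in w2 are (331,503) and (474,503), and its edges leave the top of the picture at x=303 and x=499. I'll fit the held pose, including any droop.

```bash
python3 - <<'E'
from h import *
from scipy.optimize import least_squares
c=np.load("w2.npy",allow_pickle=True).item();s=1.5625
st=robot.sense();T=st["position"];R=Rn.from_quat(st["eef_rot"])
def mod(p):
    E=p[:3];yaw,pit=p[3:5]
    # direction from gripped end to far end; pit>0 = far end down
    d=np.array([np.cos(yaw)*np.cos(pit),np.sin(yaw)*np.cos(pit),-np.sin(pit)]);w=np.array([-np.sin(yaw),np.cos(yaw),0])
    return E,d,w
def res(p):
    E,d,w=mod(p);r=[]
    for sg,cor,u0 in((1,(331,503),303),(-1,(474,503),499)):
        A=pix(c,E+sg*25*w);B=pix(c,E+sg*25*w+90*d)
        r+=list(A*s-cor);k=(0-A[1])/(B[1]-A[1]);r.append((A[0]+k*(B[0]-A[0]))*s-u0)
    return r
f=least_squares(res,[440,-409,183,np.pi/2,0.03],x_scale=[1,1,1,.01,.01]);E,d,w=mod(f.x)
print(f.x.round(4),np.round(f.fun,2));C=E+90*d   # top face centre
print("centre",C,"rel tool",R.inv().apply(C-T),"dir tool",R.inv().apply(d),"tcp",T)
E
```

```text
[ 4.392774e+02 -4.090520e+02  1.832569e+02  1.522800e+00  4.220000e-02] [-0.03  0.21  0.02 -0.03 -0.21  0.02]
centre [ 443.59115055 -319.23569099  179.45864737] rel tool [57.03857527 -0.71888048 -9.68111613] dir tool [ 0.99909441 -0.00257027  0.04247051] tcp [ 441.42270722 -376.23493607  169.76206131]
```

```bash
python3 - <<'E'
from h import *
b=np.radians(73.9);d=np.array([np.cos(b),np.sin(b),0]);z=np.array([0,0,-1.])
M=Rn.from_matrix(np.c_[d,np.cross(z,d),z])*Rn.from_euler("y",0.042)
rel=M.apply([57,-.7,-9.6]);o=M.as_quat()
tgt=lambda h:np.array([533.1,220.5,60+h])-rel
p=robot.sense()["position"].copy();p[2]=205
robot.movel(p,v=120)
try:robot.movel(tgt(150),o,v=150)
except robot.Unreachable as e:
    print("line",e);robot.move_ptp(tgt(150),o)
robot.movel(tgt(15),v=100);robot.dwell(.2)
s=robot.sense();print(s["position"],tgt(15),s["force"],s["clock"],s["grip_width"])
shot("side","s3",(150,90,350,240),4)
shot("top","t3",(120,120,320,270),4)
E
```

```text
[518.46317553 166.05709985  63.55709932] [518.09133024 165.97703534  63.01516973] [-0.65400088  0.16527488 -1.99863378] 24.6333 0.5427598291420487
```

View pics/s3.png

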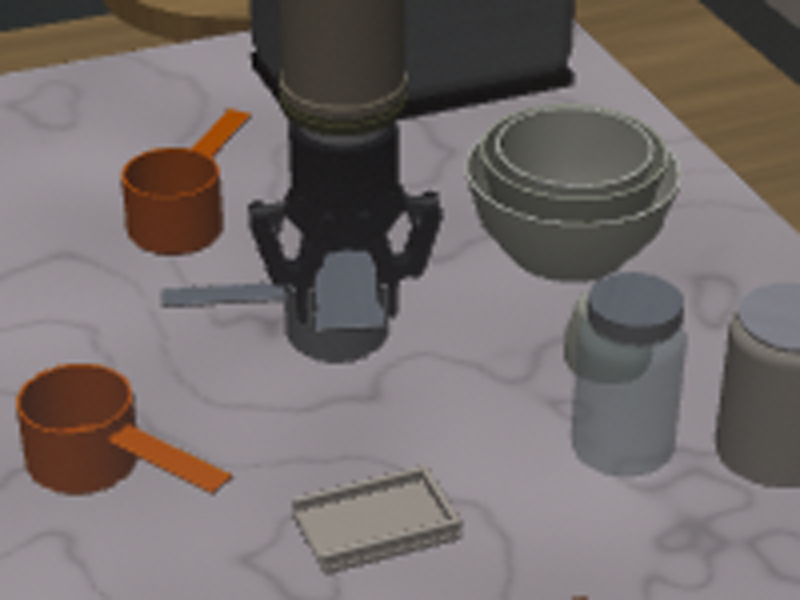

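Crop s3 shows the blade level over the cup mouth. The fingers stand outside the cup and clear of the handle.

```bash
python3 - <<'E'
from h import *
p=robot.sense()["position"].copy()
t=p.copy();t[:2]=518.1,166.0;t[2]=44
print(robot.movel(t,v=15,stop_force=2.5))
s=robot.sense();print(s["position"],s["force"],s["clock"])
robot.dwell(.2);print(robot.sense()["force"])
E
```

```text
True
[517.88338626 165.8718373   47.36072171] [ 1.0294615  -0.58539446  2.59570454] 25.675
[ 1.89297352 -0.88801069  3.53198932]
```

```bash
python3 - <<'E'
from h import *
robot.release();robot.dwell(.3)
p=robot.sense()["position"].copy();print(robot.sense()["grip_width"])
p[2]=110;robot.movel(p,v=50)
p[2]=230;robot.movel(p,v=120);p[1]-=90;p[0]-=60;robot.movel(p,v=150)
c=shot("wrist","w4");np.save("w4.npy",c,allow_pickle=True)
shot("side","s4",(150,90,350,240),4)
print(robot.sense()["clock"])
E
```

```text
1.0002806401501645
30.1917
```

View pics/w4.png

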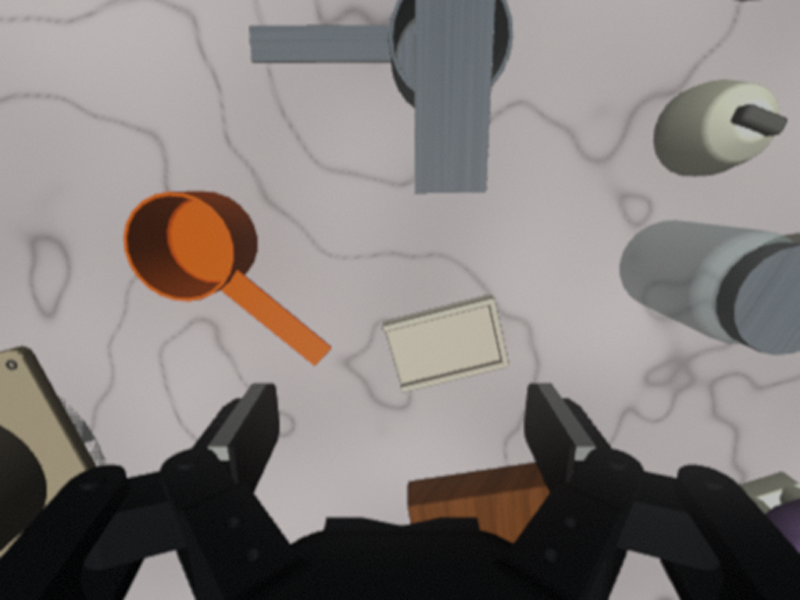

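View pics/s4.png

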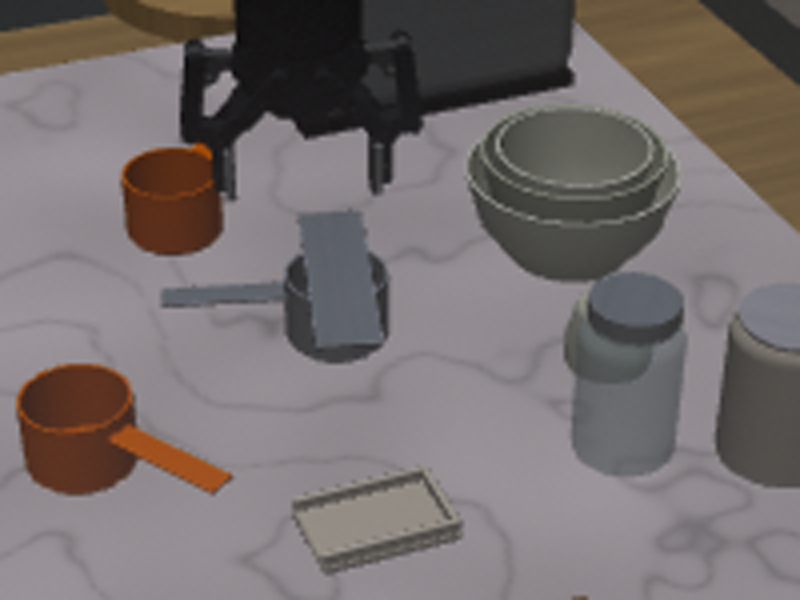

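Both views show the blade flat on the rim, crosswise to the handle. In s4 its corners are (300,215), (362,211), (382,344) and (318,347), and the rim centre is at about (337,277). I'll check the numbers, then hand in.

```bash
python3 - <<'E'
from h import *
c=robot.calibration("side")
P=np.array([px(c,150+u/4,90+v/4,62.5) for u,v in[(300,215),(362,211),(382,344),(318,347)]]);d=P[0]+P[1]-P[2]-P[3]
C=P.mean(0);K=px(c,150+337/4,90+277/4,60)
print(C,K,np.linalg.norm((C-K)[:2]),np.linalg.norm(d)/2,np.degrees(np.arctan2(d[1],d[0])))
w=np.load("w4.npy",allow_pickle=True).item();e=(px(w,415/1.5625,193/1.5625,62.5)+px(w,487/1.5625,191/1.5625,62.5))/2
print(e,e+90*d/np.linalg.norm(d))
if np.linalg.norm((C-K)[:2])<13:print(robot.sign_off())
E
```

```text
[532.6290187  212.69949366  62.5       ] [531.29658656 215.88536541  60.        ] 3.4532816609960286 178.75252601926232 73.63669627353258
[508.54253421 133.63937979  62.5       ] [533.89796299 219.99389462  62.5       ]
the job is handed in; nothing more can be done
None
```

I laid the blade flat across the steel cup's rim, let go and handed the job in at about 30 s; my last measurement put it about 3 mm off the cup's axis and square to the handle, but the sign-off call gave no verdict.

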